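Space the ring bars on a jeweller's display board

TASK

Set the two loose pale ring bars on the grey board at equal gaps of about 4 cm: hold the notched wooden spacer by its blue handle, put it astride the middle bar and slide that towards the dark fixed end bar until the spacer's foot meets it, then step on to the last bar and slide that up to the middle bar likewise. Leave the bars flat, parallel and in line, and stand the spacer upright on the bench, off the board.

Things in the scene. Friction and masses are not known exactly. Their poses are not given: they have to be found in the camera images.
- board: Fixed grey display board, 190 (x) by 330 (y) by 12 mm thick, on the bench; origin under its centre, z up. The row of three bars runs along its y axis (robot's right to left, within 20 degrees). The first, at the -y end, is fixed on it: dark wood with brass feet, else like the loose pale ones, long side along x, centred at x = 0, y = -125 mm; its face towards the others is at y = -108 mm.
- bar_b: Middle bar, loose: pale wood, 130 (x) by 34 (y) by 30 mm high, 0.11 kg; black line along its top, brass ends, two gold rings at x = -45 and +45 mm reaching z = 50 mm. Origin under its centre, on the board's top; axes roughly the board's. Starts 55 to 80 mm clear of the fixed bar; belongs at about y = -51 mm in the board's frame (40 mm gap).
- bar_c: Last bar of the row, loose, the same as bar_b; origin under its centre. It starts further along the board's +y and belongs 74 mm (centre to centre) beyond bar_b towards the board's +y: a 40 mm gap.
- spacer: Plywood bridge, 106 (y) by 50 (x) mm, 0.22 kg, standing on the bench; origin under its centre. Two feet 32 mm thick in y; slot between them 42 mm wide, 40 high, along x. Top z = 56; on it a blue handle 46 (x) by 24 (y) mm up to z = 106. Used with y along the row: the far foot drags the bar; near foot touching the next bar leaves 40 mm. (Red handle, no notch: a sanding block, not it.)
Things that resemble listed ones, but are neither listed nor needed, are in the scene too. Leave any orange, pink or purple look-alike of the bar_c alone.

How it is judged:
By the outcome, as a careful person would: the job done as asked, in the order asked, and still so for the second after the job is handed in, with the robot touching nothing.
It also fails if it takes over 64 s, if anything falls off the work surface, if the arm or the gripper's body presses on something with over 40 N, if the wrist force passes 120 N, or if a joint passes its speed limit or range.

ROBOT

A 6-joint arm with a two-finger parallel gripper is mounted at the origin on the work surface. World frame = base frame: x ahead of the robot, y to its left, z up, the work surface at z = 0. Lengths are in mm, angles in rad, forces in N, time in s.
With the tool pointing down it reaches from about 375 to 900 mm from the base axis. Payload 3.1 kg.
Tool frame: the origin (TCP) lies between the finger pads; the fingertips stand 8 mm ahead of it and the grasp point (between the pads) lies 11 mm behind it; z points along the fingers, y is the line along which they close (so a half turn about z gives the same grasp; the last joint's range is limited). The gripper opens to 87 mm and grips with 3 to 60 N. Pads are 19 mm wide; open, the fingers measure 117 mm over their backs; the gripper's body (75 mm by 190 mm) begins 51 mm behind the grasp point.
Start: joints at [1.036, 0.527, 1.433, -0, 1.181, -0.178], TCP at [218.257, 585.628, 230.548] pointing down, gripper open.
Joint ranges: [-3.08, 3.08], [-0.75, 2.2], [0.22, 2.44], [-1.43, 4.57], [0, 2.65], [-2.85, 2.85]. Speed limits (rad/s): [2.79, 2.79, 3.14, 3.14, 3.14, 3.14].

INTERFACE

Orientations are given as a rotation vector (axis times angle).
In Python, from station import telemetry, imaging, job_done, nets gives the robot as it stands.
- The arm moves only by the tool arm_command, never from a script. Its argument "commands" is text: rows parted by semicolons, each of 5 numbers parted by spaces: the finger opening in mm, from 0 to 87, then the shift along the tool's x, y, z in mm, then the turn about the tool's z in degrees. In form: jaw x y z turn; .... A call has 1 to 5 rows; each row is the pose to reach, as a shift and turn from the pose commanded when the call began, along the tool's axes at that moment; what a row does not reach only later rows make up. A row lasts 1/8 s, in which the tool goes at most 62.5 mm and 10.7 degrees, less where a joint would pass 70% of its speed; a pose out of reach is approached as far as the arm can. A call with a gripper value outside its range is refused whole. The fingers move at their own pace and stop on an object; "grip_force" is the grip in N (left out, the last holds). Time passes only in rows, so rows that repeat a pose let the fingers close. It gives the time, the measured TCP pose, the force, the opening and the grip force at its end, in the units of the state.
- telemetry.sense(): the state, without advancing time (a new reading comes with each control period).
- imaging.snapshot(name): name is "scene" or "side" or "wrist"; returns a dict with "frame" (400x640x3 uint8, red, green, blue), "camera_matrix" (3x3 intrinsics, pixels), "R" (3x3) and "t" (3): a world point X has camera coordinates R X + t; the wrist camera has in their place "hand_eye" (4x4, takes a point from camera to tool coordinates, whose origin is the TCP and whose axes are the flange's). Camera axes: x right, y down, z forward; pixel columns grow to the right and rows downward; lengths in mm; the calibration is good to about 2 mm. A picture is of the moment at which its call begins: read the wrist's pose just before it. There is no depth.
- job_done(): hands the job in; it is judged then, once.
Trained networks look in the newest picture that a camera, given by its name, has taken for a name from the list of things; names that differ only in an ending like _2 or _b are one class to them, and where a whole thing is asked for, a point or a joint stands for the part that bears it (a point fixed in the world has none). Each returns a list of dicts, best first, with "conf" (0 to 1); they miss things now and then, are a little off and sometimes report something else, mostly with a low value. They report only what shows in the picture. A call takes as long as a camera call. They do not tell look-alikes from the thing itself.
- nets.cut_out(target, camera): "mask" (400x640 bool, what is visible of it) and "box" ([left, top, width, height] in pixels, round what is visible of it).
The state is a dict: "t": time; "joints": joint angles; "joint_vel": joint speeds; "joint_efforts": joint torques, N m; "tcp_pos": TCP position; "orientation": TCP orientation; "force": force on the tool from outside, world axes, zero at the start; "moment": the same for the moment, N m; "opening": opening from 0.0 (shut) to 1.0 (fully open); "grip_force": force on a finger pad.
Only numpy, scipy, OpenCV 4.12 (cv2) and the standard library are available. Lean on these libraries where they do the work, as an engineer would, in place of code of your own. Each camera call takes 0.05 s, during which the arm holds its last target. There are 200 camera calls.

## Working session

There is one attempt and no reset: what is moved stays moved. The work goes in short steps, Python scripts to look and compute and a tool call to move; the robot and the scene stay as the last step left them, time stands still between calls to the robot, and variables do not carry over. Pictures are saved under pics/ and viewed, at most 10 in all, crops included, and the job is handed in when it is done.

Besides the shell and the picture viewer there is one more tool, called as name(argument=value, ...) on one line, values as JSON. arm_command: Moves the arm, as the interface text tells. Its arguments: {"type":"object","properties":{"commands":{"type":"string"},"grip_force":{"type":"number"}},"required":["commands"]}

```bash
mkdir -p pics; ls; cat > h.py <<'E'
import numpy as np, cv2
from scipy.spatial.transform import Rotation as Ro
from station import telemetry, imaging, job_done, nets
def ray2z(s,uv,z):
    uv=np.atleast_2d(np.float64(uv)); d=np.c_[uv,np.ones(len(uv))]@np.linalg.inv(s['camera_matrix']).T
    R=np.array(s['R']);t=np.array(s['t']).ravel(); c=-R.T@t; w=d@R
    return c+w*((z-c[2])/w[:,2])[:,None]
def wrist():
    st=telemetry.sense(); s=imaging.snapshot('wrist')
    T=np.eye(4);T[:3,:3]=Ro.from_rotvec(st['orientation']).as_matrix();T[:3,3]=st['tcp_pos']
    M=np.linalg.inv(T@np.array(s['hand_eye'])); s['R']=M[:3,:3]; s['t']=M[:3,3]; return s
def save(s,n): cv2.imwrite('pics/'+n,np.ascontiguousarray(s['frame'][:,:,::-1]))
def proj(s,X):
    c=np.atleast_2d(X)@np.array(s['R']).T+np.array(s['t']).ravel(); p=c@np.array(s['camera_matrix']).T
    return p[:,:2]/p[:,2:]
E
python3 - <<'E'
from h import *
st=telemetry.sense(); print(st)
s=imaging.snapshot('scene'); save(s,'scene.png')
for n in ['board','bar_b','spacer']:
    for d in nets.cut_out(n,'scene'):
        m=d['mask'];ys,xs=np.nonzero(m); print(n,d['conf'],d['box'],xs.mean(),ys.mean(),ray2z(s,[xs.mean(),ys.mean()],30).round())
s=imaging.snapshot('side'); save(s,'side.png')
E
```

```text
pics
{'t': 0.0, 'joints': array([ 1.03549870e+00,  5.28487254e-01,  1.43388282e+00,  2.27546742e-05,
        1.18140201e+00, -1.78513791e-01]), 'joint_vel': array([-0.00189476,  0.00111991, -0.00112346, -0.00169446, -0.00088511,
       -0.00085646]), 'joint_efforts': array([-1.10899378e-03, -4.40033019e+01, -1.76596302e+01,  6.33506547e-02,
        5.79342199e-02, -1.77093789e-04]), 'tcp_pos': array([217.89673092, 585.03163224, 229.56486162]), 'orientation': array([-0.55734143, -3.09096379,  0.00319537]), 'force': array([0.2938613 , 0.85308182, 0.18338222]), 'moment': array([ 0.03036319,  0.00279272, -0.03098043]), 'grip_force': 0.0, 'opening': 1.000215674149582}
board 0.76 [234.6, 152.1, 113.9, 121.0] 287.1525451030928 212.75676546391753 [[586.   5.  30.]]
bar_b 0.8 [324.4, 360.6, 37.5, 36.2] 340.9281288723668 383.268897149938 [[700. 393.  30.]]
bar_b 0.79 [256.1, 184.4, 50.7, 31.2] 281.8625954198473 198.74045801526717 [[575. -40.  30.]]
bar_b 0.66 [271.1, 216.4, 57.8, 29.3] 299.8900883218842 229.19136408243375 [[585.  62.  30.]]
bar_b 0.63 [385.5, 182.1, 23.7, 47.6] 395.4257274119449 205.67075038284838 [[353. 129.  30.]]
bar_b 0.62 [300.6, 286.8, 21.2, 66.4] 311.86116700201205 319.93259557344066 [[680. 263.  30.]]
bar_b 0.56 [332.6, 127.3, 20.4, 42.3] 344.1150627615063 149.46652719665272 [[346. -98.  30.]]
spacer 0.78 [250.3, 89.0, 33.8, 41.2] 269.851157662624 109.55347298787211 [[ 434. -357.   30.]]
```

View pics/scene.png

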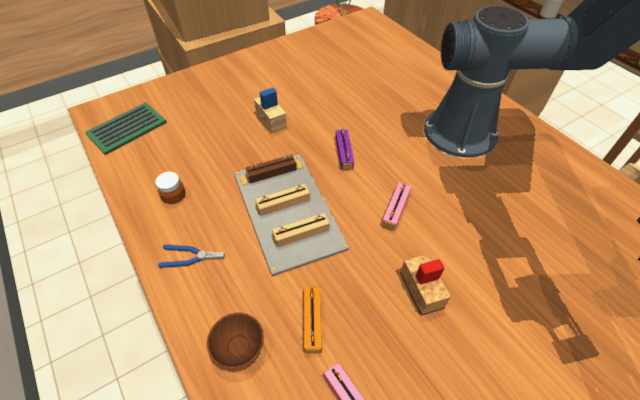

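View pics/side.png

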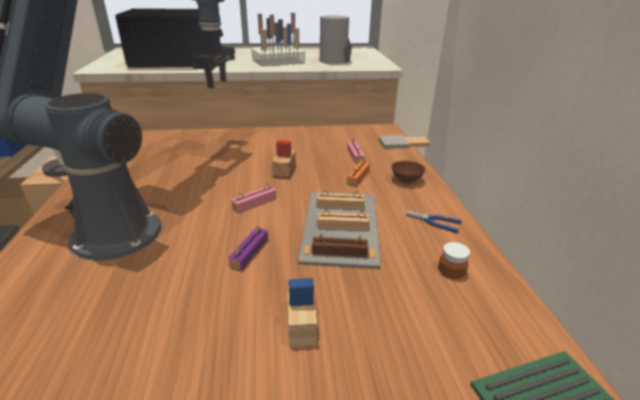

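The blue-handled spacer is at scene (270,108), and the red sanding block at (427,285) is the one to avoid. The fixed dark bar is at (271,168). The loose pale bars are at (283,199) for b and (300,229) for c. The orange (312,320), pink (397,205 and 343,383) and purple (345,149) bars are look-alikes. I'll go over the board first for a close look.

```bash
cat >> h.py <<'E'
def rel(target,ydir=None):
    "shift in tool axes to world target, and turn (deg) bringing tool y to +-ydir"
    st=telemetry.sense(); R=Ro.from_rotvec(st['orientation']).as_matrix()
    d=R.T@(np.array(target)-st['tcp_pos']); a=0
    if ydir is not None:
        v=R.T@np.r_[ydir,0]; a=np.degrees(np.arctan2(-v[0],v[1])); a=(a+90)%180-90
    return d.round(1),round(a,2)
E
python3 - <<'E'
from h import *
s=wrist(); print(s['hand_eye']); print(rel([520,0,330],[.1,.99])); print(rel([430,-300,330]))
E
```

```text
[[-1.34112082e-03 -9.55958793e-01 -2.93497851e-01  8.10562463e+01]
 [ 9.99998668e-01 -1.55516492e-03  4.95930521e-04  5.77468541e-01]
 [-9.30526704e-04 -2.93496794e-01  9.55959605e-01 -1.53095056e+02]
 [ 0.00000000e+00  0.00000000e+00  0.00000000e+00  1.00000000e+00]]
(array([-487.3, -443.2,  -99.5]), np.float64(-14.67))
(array([-507.7, -755.8,  -99.3]), 0)
```

arm_command(commands="87 -45 -40 -25 0; 87 -90 -80 -50 -5; 87 -135 -120 -75 -10; 87 -180 -160 -100 -14; 87 -225 -200 -100 -15")

```text
t: 0.92
tcp_pos: [357.2, 325.6, 332.2]
orientation: [0.146, 3.134, 0.004]
force: [0.9, -0.1, -0.3]
opening: 1.004
grip_force: 0.0
```

```bash
python3 - <<'E'
from h import *
print(telemetry.sense()['tcp_pos']); print(rel([520,0,330],[.1,.99]))
E
```

```text
[357.1966667  325.55802441 332.18858447]
(array([-192.4, -309. ,    2.1]), np.float64(0.42))
```

arm_command(commands="87 -32 -52 0 0; 87 -64 -104 0 0; 87 -96 -156 0 0; 87 -128 -208 0 0; 87 -160 -260 0 0")

```text
t: 1.55
tcp_pos: [490.8, 50.6, 330.3]
orientation: [0.15, 3.137, 0.0]
force: [1.5, 0.0, -0.1]
opening: 1.0
grip_force: 0.0
```

```bash
python3 - <<'E'
from h import *
print(telemetry.sense()['tcp_pos'])
s=wrist(); save(s,'w1.png')
import pickle; pickle.dump(s,open('w1.pkl','wb'))
for n in ['board','bar_b','spacer']:
    for d in nets.cut_out(n,'wrist'):
        c=max(cv2.findContours(d['mask'].astype(np.uint8),0,2)[0],key=len)[:,0]
        z={'board':12,'bar_b':42,'spacer':56}[n]
        p=ray2z(s,c,z)[:,:2].astype(np.float32); print(n,d['conf'],d['box'],cv2.minAreaRect(p))
E
```

```text
[490.83681516  50.60169896 330.33602308]
board 0.94 [149.0, 129.6, 243.0, 148.1] ((570.2093505859375, -23.876953125), (328.9969177246094, 191.35833740234375), 78.78228759765625)
bar_b 0.89 [104.2, 0.0, 121.4, 71.0] ((340.71026611328125, -103.35479736328125), (133.4268341064453, 33.93116760253906), 62.34714889526367)
bar_b 0.72 [423.8, 230.3, 63.9, 52.2] ((655.13916015625, 233.4610137939453), (107.33920288085938, 37.08012390136719), 57.29850769042969)
bar_b 0.67 [311.1, 169.4, 38.0, 95.3] ((579.98974609375, 62.892539978027344), (36.185585021972656, 137.41610717773438), 78.99079132080078)
bar_b 0.59 [238.1, 165.6, 31.6, 96.1] ((570.919189453125, -36.88280487060547), (39.01860046386719, 136.96768188476562), 79.74736785888672)
bar_b 0.57 [325.4, 0.6, 77.7, 74.6] ((356.61395263671875, 124.383544921875), (104.64643096923828, 37.83942413330078), 33.41631317138672)
spacer 0.68 [0.0, 118.0, 64.7, 44.3] ((441.76806640625, -290.93438720703125), (81.39703369140625, 52.35508728027344), 88.77465057373047)
```

View pics/w1.png

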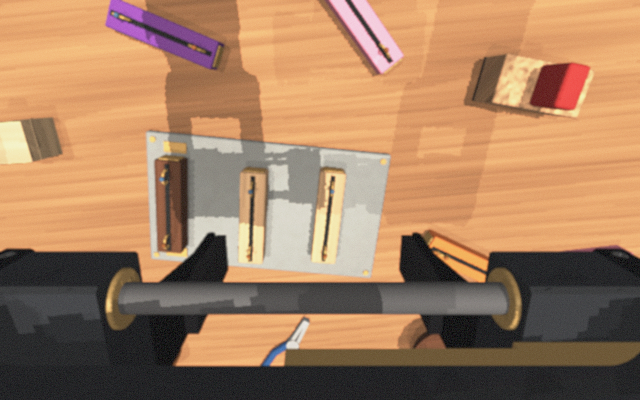

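```bash
python3 - <<'E'
from h import *
print(rel([365,-320,330],[.195,.981]))
E
```

```text
(array([ 8.830e+01, -3.821e+02, -3.000e-01]), np.float64(5.63))
```

arm_command(commands="87 14 -60 0 0; 87 28 -120 0 0; 87 42 -180 0 0; 87 56 -240 0 0; 87 70 -300 0 0")

```text
t: 2.38
tcp_pos: [391.6, -239.0, 330.4]
orientation: [0.145, 3.138, 0.001]
force: [1.2, 0.0, -0.2]
opening: 1.001
grip_force: 0.0
```

arm_command(commands="87 10 -40 0 0; 87 18 -80 0 0; 87 18 -80 0 0")

```text
t: 2.75
tcp_pos: [366.6, -318.1, 330.1]
orientation: [0.151, 3.138, -0.0]
force: [0.1, -0.0, -0.4]
opening: 1.003
grip_force: 0.0
```

```bash
python3 - <<'E'
from h import *
print(telemetry.sense()['tcp_pos'])
s=wrist(); save(s,'w2.png')
import pickle; pickle.dump(s,open('w2.pkl','wb'))
for d in nets.cut_out('spacer','wrist'):
        c=max(cv2.findContours(d['mask'].astype(np.uint8),0,2)[0],key=len)[:,0]
        p=ray2z(s,c,56)[:,:2].astype(np.float32); print(d['conf'],d['box'],cv2.minAreaRect(p))
        x,y,w,h=map(int,d['box'])
        hsv=cv2.cvtColor(s['frame'],cv2.COLOR_RGB2HSV); m=((hsv[:,:,0]>100)&(hsv[:,:,0]<125)&(hsv[:,:,1]>130)).astype(np.uint8)
        m[:max(y-20,0)]=0;m[y+h+20:]=0;m[:,:max(x-20,0)]=0;m[:,x+w+20:]=0
        c=max(cv2.findContours(m,0,2)[0],key=cv2.contourArea)[:,0]
        print('handle',cv2.boundingRect(c),cv2.minAreaRect(ray2z(s,c,106)[:,:2].astype(np.float32)))
        y0,x0=max(y-60,0),max(x-60,0)
        cv2.imwrite('pics/w2c.png',cv2.resize(s['frame'][y0:y+h+60,x0:x+w+60,::-1],None,fx=3,fy=3)[:600,:800]);print(x0,y0)
E
```

```text
[ 366.61079426 -318.08304806  330.07376558]
0.55 [249.8, 183.6, 90.3, 61.8] ((444.0455322265625, -346.2597351074219), (106.19448852539062, 84.82078552246094), 88.21467590332031)
handle (285, 199, 20, 45) ((433.3098449707031, -345.17449951171875), (21.28190803527832, 53.67405700683594), 87.5176010131836)
189 123
```

View pics/w2c.png

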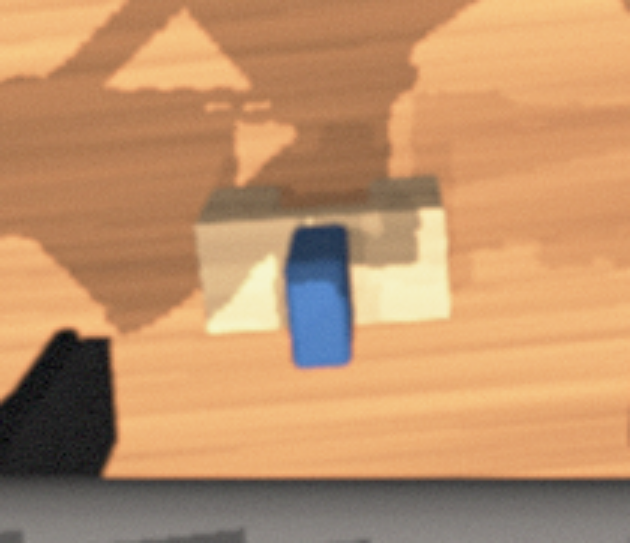

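The crop shows the notched spacer with its blue handle. The corners of its top are at crop (197,222), (445,206), (450,317) and (207,332).

```bash
python3 - <<'E'
from h import *
import pickle; s=pickle.load(open('w2.pkl','rb'))
c=np.array([[197,222],[445,206],[450,317],[207,332]])/3+[189,123]
p=ray2z(s,c,56)[:,:2]; print(p.round(1),p.mean(0)); print(np.linalg.norm(np.diff(p,axis=0),axis=1))
y=(p[1]-p[0]+p[2]-p[3]); y/=np.linalg.norm(y); print('ydir',y,np.degrees(np.arctan2(y[1],y[0])))
h=np.array([[287,282],[347,278],[352,362],[297,366]])/3+[189,123]
q=ray2z(s,h,106)[:,:2]; print('handle top',q.round(1),q.mean(0))
c=p.mean(0); print(rel([*c,84-11+0],y), rel([*c,140],y))
# TCP is 11 ahead of the grasp point
E
```

```text
[[ 414.5 -396.3]
 [ 417.7 -291.8]
 [ 468.  -293.5]
 [ 464.7 -399.3]] [ 441.25925856 -345.2051304 ]
[104.57989459  50.34979498 105.83430888]
ydir [0.03097047 0.9995203 ] 88.22523900601696
handle top [[ 426.4 -355.7]
 [ 427.1 -332.9]
 [ 461.8 -334.6]
 [ 461.4 -356.1]] [ 444.18540888 -344.84513972]
(array([-77. , -23. , 256.8]), np.float64(-3.6)) (array([-76.9, -22.9, 189.8]), np.float64(-3.6))
```

arm_command(commands="70 -20 -6 60 -1; 70 -40 -12 120 -2; 70 -60 -18 170 -3.6; 70 -77 -23 190 -3.6; 70 -77 -23 190 -3.6")

```text
t: 3.48
tcp_pos: [441.8, -345.0, 138.6]
orientation: [-0.045, -3.139, -0.005]
force: [-0.5, 0.1, 0.4]
opening: 0.804
grip_force: 0.0
```

```bash
python3 - <<'E'
from h import *
print(rel([441.5,-345.2,73],[0.031,.9995]))
E
```

```text
(array([ 0.2, -0.4, 65.6]), np.float64(0.13))
```

arm_command(commands="70 0 0 33 0; 70 0 0 66 0; 50 0 0 66 0; 20 0 0 66 0; 10 0 0 66 0", grip_force=40)

```text
t: 4.1
tcp_pos: [441.9, -348.3, 76.1]
orientation: [0.05, 3.139, -0.004]
force: [0.4, 0.3, 0.2]
opening: 0.548
grip_force: 0.0
```

arm_command(commands="10 0 0 0 0; 10 0 0 0 0; 10 0 0 0 0")

```text
t: 4.47
tcp_pos: [441.1, -347.7, 74.5]
orientation: [0.051, 3.141, -0.0]
force: [0.1, 0.1, 2.8]
opening: 0.272
grip_force: 40.0
```

```bash
python3 - <<'E'
from h import *
print(telemetry.sense())
E
```

```text
{'t': 4.475, 'joints': array([-8.66511005e-01,  6.69449968e-01,  1.71640329e+00,  1.93260241e-04,
        7.55535189e-01, -2.40511299e+00]), 'joint_vel': array([-2.97170976e-04,  4.66084769e-04, -2.35767047e-03, -7.97529752e-04,
        1.22240952e-03,  6.05255930e-05]), 'joint_efforts': array([-2.62991432e-01, -4.09963238e+01, -1.01159593e+01, -1.18616237e-01,
       -1.81470579e-01,  1.06010321e-02]), 'tcp_pos': array([ 441.09390728, -347.66130989,   74.50765021]), 'orientation': array([ 5.07857117e-02,  3.14094779e+00, -1.03742812e-04]), 'force': array([0.08235437, 0.1196591 , 2.84057027]), 'moment': array([ 0.14466479,  0.00258485, -0.01272764]), 'grip_force': 39.99984028749168, 'opening': 0.27247173410568465}
```

Gripped: the opening of 23.7 mm fits the 24 mm handle. Next I'll refine the bar poses by fitting box silhouettes to the masks from the first wrist picture.

```bash
cat >> h.py <<'E'
from scipy.optimize import minimize
def box(x,y,a,z0=12,L=130,W=34,H=30):
    a=np.radians(a); ex=np.array([np.cos(a),np.sin(a)]); ey=np.array([-ex[1],ex[0]])
    return np.array([[*(np.array([x,y])+i*L/2*ex+j*W/2*ey),z] for i in(-1,1) for j in(-1,1) for z in(z0,z0+H)])
def fit(s,mask,x0):
    def f(q):
        h=cv2.convexHull(proj(s,box(*q)).astype(np.float32))
        m=np.zeros((1600,2560),np.uint8); cv2.fillConvexPoly(m,np.int32(h*4+1.5),1)
        m=cv2.resize(m.astype(np.float32),(640,400),interpolation=cv2.INTER_AREA)
        return np.abs(m-mask).sum()
    r=minimize(f,x0,method='Nelder-Mead',options=dict(initial_simplex=np.array(x0)+np.array([[0,0,0],[6,0,0],[0,6,0],[0,0,4]]),maxiter=150))
    return r.x,r.fun,mask.sum()
B0=np.array([570.2,-23.9]); BY=-11.22; 
def toboard(p):
    a=np.radians(BY); d=np.asarray(p)[:2]-B0; return np.array([d@[np.cos(a),np.sin(a)],d@[-np.sin(a),np.cos(a)]])
def toworld(p):
    a=np.radians(BY); return B0+p[0]*np.array([np.cos(a),np.sin(a)])+p[1]*np.array([-np.sin(a),np.cos(a)])
E
python3 - <<'E'
from h import *
import pickle; s=pickle.load(open('w1.pkl','rb'))
hsv=cv2.cvtColor(s['frame'],cv2.COLOR_RGB2HSV)
print(hsv[190,220],hsv[150,300],hsv[220,250],hsv[220,322],hsv[190,262],hsv[100,400])
grey=hsv[:,:,1]
img=s['frame'][:,:,::-1].copy(); big=cv2.resize(img[115:290,135:400],None,fx=3,fy=3)
for n,x0 in (('b',[574,-40,-11]),('c',[583,62,-11]),('fix',[546,-146,-11.2])):
    c=proj(s,[[*x0[:2],42]])[0].astype(int)
    roi=np.zeros(grey.shape,bool); roi[c[1]-62:c[1]+62,c[0]-27:c[0]+27]=1
    m=((grey>60)&roi).astype(np.uint8); m=cv2.morphologyEx(m,cv2.MORPH_CLOSE,np.ones((5,5)))
    nl,lab,stt,_=cv2.connectedComponentsWithStats(m); k=lab[c[1]-2:c[1]+3,c[0]-2:c[0]+3].max(); m=(lab==k)
    q,e,A=fit(s,m.astype(float),x0); print(n,q.round(1),toboard(q).round(1),e,A)
    for pt in box(*q): pass
    h=cv2.convexHull(proj(s,box(*q)).astype(np.float32)); cv2.polylines(big,[np.int32((h-[135,115]+.5)*3)],True,(0,0,255),1)
cv2.imwrite('pics/fit.png',big)
E
```

```text
[ 27  18 142] [ 24  18 142] [14 76 77] [ 26  62 245] [ 14 109 213] [ 14 128 235]
b [576.4 -40.2  -9.9] [  9.3 -14.8] 883.5 3410.0
c [584.3  62.1 -10.8] [-2.9 87.1] 84.1875 2516.0
fix [ 549.3 -146.4  -11.6] [   3.3 -124.2] 2194.9375 4961.0
```

View pics/fit.png

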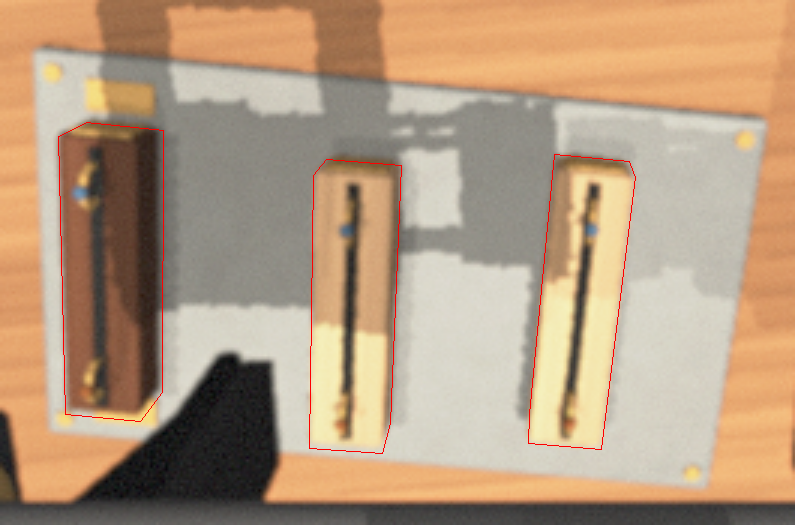

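The outlines sit on the bars. Bar b is at board (7,-15), bar c at (-3,87), both nearly square to the board. Now I'll lift and carry the spacer over bar b.

arm_command(commands="10 0 0 -40 0; 10 0 0 -85 0; 10 -10 10 -110 0; 10 -10 10 -110 0")

```text
t: 4.97
tcp_pos: [452.4, -338.4, 185.6]
orientation: [0.049, 3.138, -0.005]
force: [-0.5, -0.8, -2.4]
opening: 0.276
grip_force: 40.0
```

```bash
python3 - <<'E'
from h import *
a=np.radians(-10.5); yd=[-np.sin(a),np.cos(a)]
print(telemetry.sense()['tcp_pos'],telemetry.sense()['opening']*87,telemetry.sense()['force']);print(rel([575.5,-40,165],yd))
E
```

```text
[ 452.40457219 -338.39825552  185.6035692 ] 23.99466498056642 [-0.52030215 -0.82981488 -2.35626858]
(array([-113.7,  302.1,   20. ]), np.float64(8.72))
```

arm_command(commands="10 -20 50 0 2; 10 -40 102 0 4; 10 -60 155 0 6; 10 -80 208 0 8; 10 -100 260 5 8.7")

```text
t: 5.6
tcp_pos: [559.1, -79.8, 177.1]
orientation: [-0.289, -3.125, -0.0]
force: [1.3, -0.8, -1.9]
opening: 0.276
grip_force: 40.0
```

arm_command(commands="10 -7 42 0 0; 10 -7 42 10 0; 10 -7 42 15 0; 10 -7 42 15 0")

```text
t: 6.1
tcp_pos: [573.0, -42.5, 162.6]
orientation: [-0.291, -3.125, -0.0]
force: [0.9, -0.3, -2.2]
opening: 0.275
grip_force: 40.0
```

```bash
python3 - <<'E'
from h import *
a=np.radians(-10.5); yd=[-np.sin(a),np.cos(a)]
print(telemetry.sense()['tcp_pos'],telemetry.sense()['orientation']);print(rel([575.5,-40,150],yd))
s=wrist(); save(s,'w3.png')
E
```

```text
[572.96511556 -42.48202526 162.62008683] [-2.90971743e-01 -3.12482595e+00 -2.17314993e-04]
(array([-2.1,  2.9, 12.6]), np.float64(-0.14))
```

View pics/w3.png

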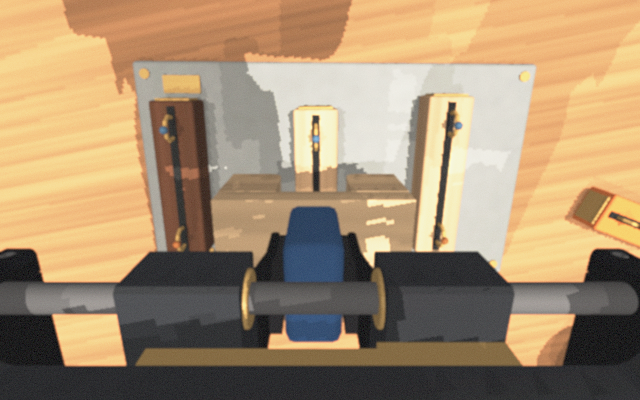

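The spacer hangs over bar b with its slot at u 282–345 and the bar at u 294–338, v 108. Next I'll check the lateral offset from this picture.

```bash
python3 - <<'E'
from h import *
s=wrist()
f=cv2.cvtColor(s['frame'],cv2.COLOR_RGB2GRAY).astype(float)
hsv=cv2.cvtColor(s['frame'],cv2.COLOR_RGB2HSV)[:,:,1].astype(float)
for v in (130,145,160):
    r=hsv[v-2:v+3].mean(0); g=np.gradient(cv2.GaussianBlur(r[None],(0,0),1.5)[0])
    for a,b,nm in ((280,355,'b'),(405,485,'c'),):
        L=a+np.argmax(g[a:(a+b)//2]); Rr=(a+b)//2+np.argmin(g[(a+b)//2:b])
        p=ray2z(s,[[L,v],[Rr,v]],42); q=[toboard(x) for x in p]; print(nm,v,L,Rr,np.round(q,1).tolist(),'mid y',((q[0]+q[1])/2).round(1))
print('tcp board',toboard(telemetry.sense()['tcp_pos']))
print('feet',[toboard(x).round(1) for x in ray2z(s,[[282,192],[345,192]],88)])
for u,v,z in ((316,108,42),(449,95,42),(178,101,42),(144,73,12),(524,76,12)): print(toboard(ray2z(s,[u,v],z)[0]).round(1))
E
```

```text
b 130 310 320 [[-40.8, -19.9], [-40.9, -12.2]] mid y [-40.8 -16.1]
c 130 416 457 [[-41.5, 61.4], [-41.8, 92.9]] mid y [-41.6  77.2]
b 145 310 320 [[-29.2, -19.8], [-29.3, -12.1]] mid y [-29.3 -16. ]
c 145 415 445 [[-29.9, 61.7], [-30.1, 85.1]] mid y [-30.   73.4]
b 160 293 338 [[-17.3, -33.2], [-17.6, 2.2]] mid y [-17.4 -15.5]
c 160 414 450 [[-18.1, 62.0], [-18.3, 90.4]] mid y [-18.2  76.2]
tcp board [  7.22720833 -17.65525552]
feet [array([ -4.8, -38.2]), array([-5.2,  4.2])]
[-57.3 -15.5]
[-67.6  83.7]
[ -61.5 -119. ]
[ -82.  -155.4]
[-82.3 154.2]
```

Bar b is at board y −15.3 and the slot centre at −17.4. I'll shift +2 in y and lower.

arm_command(commands="10 0 2 0 0; 10 0 2 20 0; 10 0 2 40 0; 10 0 2 60 0; 10 0 2 60 0")

```text
t: 6.82
tcp_pos: [573.5, -39.4, 103.1]
orientation: [-0.289, -3.125, -0.001]
force: [-0.5, 0.2, -2.8]
opening: 0.27
grip_force: 40.0
```

```bash
python3 - <<'E'
from h import *
st=telemetry.sense(); print(toboard(st['tcp_pos']),st['tcp_pos'],st['force'],st['moment'])
E
```

```text
[  6.25483711 -14.52587978] [573.50889167 -39.36529685 103.08894792] [-0.50457581  0.19282979 -2.8251633 ] [-0.00173396  0.06756319  0.02116326]
```

arm_command(commands="10 0 0 8 0; 10 0 0 14 0; 10 0 0 14 0")

```text
t: 7.2
tcp_pos: [574.4, -39.3, 90.0]
orientation: [-0.289, -3.128, -0.0]
force: [-0.4, -0.1, -2.1]
opening: 0.272
grip_force: 40.0
```

arm_command(commands="10 0 -6 0 0; 10 0.5 -13 0 0.2; 10 1.5 -20 0 0.5; 10 2.5 -27 0 0.5; 10 3 -34 0 0.5")

```text
t: 7.82
tcp_pos: [565.2, -72.8, 90.2]
orientation: [-0.303, -3.127, -0.0]
force: [0.6, 0.7, -2.4]
opening: 0.272
grip_force: 40.0
```

```bash
python3 - <<'E'
from h import *
st=telemetry.sense(); print(toboard(st['tcp_pos']),st['tcp_pos'],st['orientation'],st['force'],st['moment'])
E
```

```text
[  4.62630146 -48.88877694] [565.22526064 -72.7545509   90.18192784] [-3.02795016e-01 -3.12696100e+00 -1.76463833e-04] [ 0.61182554  0.73080932 -2.41639579] [ 0.26624711 -0.03515749 -0.00714578]
```

arm_command(commands="10 0 -2 0 0; 10 0 -4 0 0; 10 0 -5 0 0; 10 0 -5 0 0")

```text
t: 8.32
tcp_pos: [564.4, -77.2, 90.0]
orientation: [-0.302, -3.127, 0.0]
force: [-0.9, -0.2, -3.0]
opening: 0.273
grip_force: 40.0
```

arm_command(commands="10 0 -1 0 0; 10 0 -1 0 0")

```text
t: 8.57
tcp_pos: [564.2, -78.1, 90.0]
orientation: [-0.302, -3.127, 0.0]
force: [1.8, -0.1, -2.5]
opening: 0.274
grip_force: 40.0
```

```bash
python3 - <<'E'
from h import *
st=telemetry.sense(); print(toboard(st['tcp_pos']),st['tcp_pos'],st['orientation'],st['force'],st['moment'])
E
```

```text
[  4.68516007 -54.32445358] [564.22533796 -78.09778958  90.03101822] [-3.02015060e-01 -3.12688371e+00  8.12262153e-05] [ 1.75413696 -0.08449112 -2.51460018] [0.11749186 0.00202964 0.02149492]
```

No contact yet, so I'll go on by millimetres.

arm_command(commands="10 0 -1 0 0; 10 0 -1 0 0")

```text
t: 8.82
tcp_pos: [564.0, -79.2, 90.1]
orientation: [-0.302, -3.127, 0.0]
force: [-0.3, 0.4, -2.0]
opening: 0.276
grip_force: 40.0
```

arm_command(commands="10 0 -1 0 0; 10 0 -1 0 0")

```text
t: 9.07
tcp_pos: [563.9, -80.0, 90.1]
orientation: [-0.303, -3.127, -0.0]
force: [0.9, 1.5, -1.5]
opening: 0.273
grip_force: 40.0
```

```bash
python3 - <<'E'
from h import *
st=telemetry.sense(); print(toboard(st['tcp_pos']),st['tcp_pos'],st['orientation'],st['force'],st['moment'])
E
```

```text
[  4.72846752 -56.28540963] [563.88626123 -80.02969308  90.07277464] [-3.02713801e-01 -3.12695931e+00 -3.66442384e-04] [ 0.86878197  1.50399347 -1.52398975] [ 0.23102218 -0.05381411  0.01156386]
```

arm_command(commands="10 0 -1 0 0; 10 0 -1 0 0")

```text
t: 9.32
tcp_pos: [563.8, -80.2, 90.2]
orientation: [0.303, 3.127, 0.002]
force: [1.4, 5.9, -1.5]
opening: 0.271
grip_force: 40.0
```

arm_command(commands="10 0 -1 0 0; 10 0 -1 0 0")

```text
t: 9.57
tcp_pos: [563.8, -80.3, 90.3]
orientation: [0.304, 3.126, 0.005]
force: [2.4, 7.3, -0.9]
opening: 0.272
grip_force: 40.0
```

```bash
python3 - <<'E'
from h import *
st=telemetry.sense(); print(toboard(st['tcp_pos']),st['tcp_pos'],st['orientation'],st['force'],st['moment'])
E
```

```text
[  4.74876127 -56.58215695] [563.84842698 -80.32471745  90.29200978] [0.30413051 3.12626548 0.00452615] [ 2.38622276  7.28060589 -0.90300873] [ 1.59572734 -0.38697212  0.06064236]
```

Contact made at 7 N. I'll back off to mid-slot, lift and go over bar c.

arm_command(commands="10 0 3 0 0; 10 0 5.5 0 0; 10 0 5.5 -10 0; 10 0 5.5 -40 0; 10 0 5.5 -75 0")

```text
t: 10.2
tcp_pos: [564.1, -77.0, 165.9]
orientation: [-0.302, -3.126, 0.001]
force: [0.4, 0.4, -2.0]
opening: 0.267
grip_force: 40.0
```

arm_command(commands="10 2 45 0 0; 10 5 90 0 0; 10 8 137 0 0; 10 8 137 0 0; 10 8 137 0 0")

```text
t: 10.82
tcp_pos: [583.0, 59.0, 165.5]
orientation: [0.301, 3.127, -0.001]
force: [0.3, 0.9, -1.8]
opening: 0.27
grip_force: 40.0
```

```bash
python3 - <<'E'
from h import *
st=telemetry.sense(); print(toboard(st['tcp_pos']),st['tcp_pos'],st['orientation'],st['force'])
s=wrist(); save(s,'w4.png')
hsv=cv2.cvtColor(s['frame'],cv2.COLOR_RGB2HSV)[:,:,1].astype(float)
print([toboard(p).round(1) for p in ray2z(s,[[282,192],[345,192]],st['tcp_pos'][2]-74.5)])
E
```

```text
[-3.57754739 83.7629842 ] [582.98915906  58.95815456 165.52993445] [ 3.00927979e-01  3.12657970e+00 -1.38237844e-03] [ 0.26767129  0.90097843 -1.82698435]
[array([-15.4,  63.4]), array([-15.5, 105.7])]
```

View pics/w4.png

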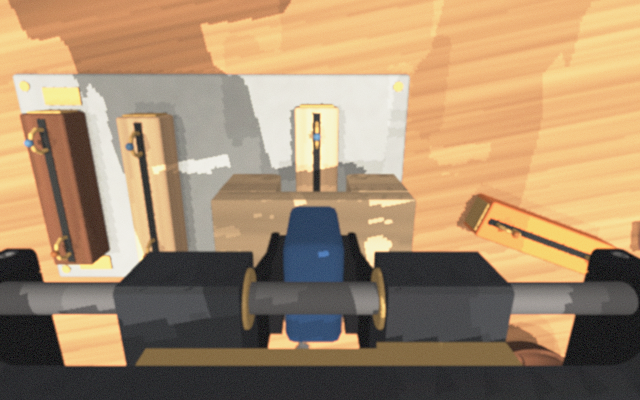

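Bar c is under the slot at u 294–339, v 107, in the same relation as bar b had, so I'll shift +2.5 and lower. Bars a and b look parallel, at u 22–108 and 118–180.

arm_command(commands="10 0 2.5 0 0; 10 0 2.5 25 0; 10 0 2.5 50 0; 10 0 2.5 63 0; 10 0 2.5 63 0")

```text
t: 11.5
tcp_pos: [582.9, 61.3, 101.2]
orientation: [-0.304, -3.125, 0.0]
force: [-0.8, 0.1, -1.9]
opening: 0.275
grip_force: 40.0
```

```bash
python3 - <<'E'
from h import *
st=telemetry.sense(); print(toboard(st['tcp_pos']),st['tcp_pos'],st['orientation'],st['force'])
E
```

```text
[-4.16218346 86.03090161] [582.85698099  61.29648253 101.22610183] [-3.03525491e-01 -3.12462199e+00  7.49467925e-05] [-0.79346102  0.07671839 -1.92101381]
```

arm_command(commands="10 0 0 6 0; 10 0 0 11 0; 10 0 0 11 0; 10 0 -5 11 0; 10 -1 -13 11 0")

```text
t: 12.12
tcp_pos: [582.0, 48.7, 91.4]
orientation: [0.301, 3.127, 0.0]
force: [0.2, 0.4, -2.3]
opening: 0.272
grip_force: 40.0
```

arm_command(commands="10 -1 -10 0 0; 10 -2 -20 0 0; 10 -3 -30 0 0; 10 -4 -40 0 0; 10 -5 -49 0 0")

```text
t: 12.75
tcp_pos: [577.4, -1.0, 91.1]
orientation: [-0.303, -3.127, -0.0]
force: [0.2, 0.0, -1.1]
opening: 0.273
grip_force: 40.0
```

arm_command(commands="10 0 -1 0 0; 10 0 -2 0 0; 10 0 -2 0 0")

```text
t: 13.12
tcp_pos: [577.0, -2.0, 91.1]
orientation: [-0.302, -3.127, 0.0]
force: [-0.4, 0.2, -2.0]
opening: 0.268
grip_force: 40.0
```

```bash
python3 - <<'E'
from h import *
st=telemetry.sense(); print(toboard(st['tcp_pos']),st['tcp_pos'],st['orientation'],st['force'],st['moment'])
E
```

```text
[ 2.42760847 22.82604755] [577.02262862  -1.98257615  91.0525376 ] [-3.01793335e-01 -3.12695319e+00  2.11934821e-05] [-0.35746665  0.16226898 -1.98590126] [ 0.05367659 -0.03659611 -0.00098875]
```

arm_command(commands="10 0 -1.5 0 0; 10 0 -3 0 0; 10 0 -4 0 0; 10 0 -4 0 0; 10 0 -4 0 0")

```text
t: 13.75
tcp_pos: [576.3, -6.2, 91.1]
orientation: [0.302, 3.127, -0.0]
force: [-0.0, -0.1, -2.6]
opening: 0.271
grip_force: 40.0
```

```bash
python3 - <<'E'
from h import *
for i in range(3):
    imaging.snapshot('side'); st=telemetry.sense(); print(toboard(st['tcp_pos']),st['force'],st['moment'])
E
```

```text
[ 2.57680779 18.58600241] [ 0.24358438 -0.22004043 -1.83677529] [0.03590146 0.04927381 0.02828668]
[ 2.56769685 18.62926812] [-0.67483013  1.26421916 -2.23478404] [-0.00915654  0.01411697 -0.0029082 ]
[ 2.5384157  18.64763789] [ 0.5787801  -0.82119618 -1.93485894] [ 0.0345728  -0.03876011  0.01563748]
```

arm_command(commands="10 0 -0.5 0 0; 10 0 -1 0 0; 10 0 -1 0 0; 10 0 -1 0 0")

```text
t: 14.4
tcp_pos: [576.1, -7.0, 91.1]
orientation: [0.302, 3.127, 0.0]
force: [0.0, 0.8, -2.3]
opening: 0.271
grip_force: 40.0
```

```bash
python3 - <<'E'
from h import *
for i in range(2):
    imaging.snapshot('side'); st=telemetry.sense(); print(toboard(st['tcp_pos']),st['force'],st['moment'])
E
```

```text
[ 2.54284922 17.6918812 ] [ 0.22152748  0.73030949 -2.00737123] [ 0.09860231 -0.04510783  0.01852871]
[ 2.52625479 17.70330097] [ 0.54927311 -0.01072274 -2.19189928] [ 0.11864657 -0.08005494  0.00075593]
```

Contact is light, with the near foot at the expected position. I'll back off, lift, and look from the way out.

arm_command(commands="10 0 2 0 0; 10 0 4 0 0; 10 0 4 -15 0; 10 0 4 -50 0; 10 0 4 -95 0")

```text
t: 15.12
tcp_pos: [576.2, -3.1, 187.1]
orientation: [-0.302, -3.125, -0.0]
force: [0.2, 0.1, -2.0]
opening: 0.271
grip_force: 40.0
```

arm_command(commands="10 40 0 -40 0; 10 80 0 -80 0; 10 120 0 -110 0; 10 120 0 -110 0")

```text
t: 15.62
tcp_pos: [457.3, 20.5, 299.3]
orientation: [0.301, 3.123, -0.001]
force: [1.1, -1.2, -2.7]
opening: 0.273
grip_force: 40.0
```

```bash
python3 - <<'E'
from h import *
import pickle
st=telemetry.sense(); print(st['tcp_pos'])
s=wrist(); pickle.dump(s,open('w5.pkl','wb')); save(s,'w5.png')
E
```

```text
[457.30580258  20.52585874 299.26939547]
```

View pics/w5.png

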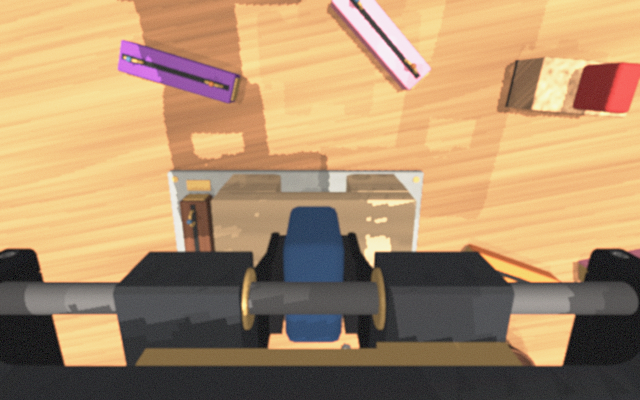

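The spacer hides the bars. I'll stand it back at its clear starting spot, then look.

```bash
python3 - <<'E'
from h import *
print(rel([442,-346,150]), rel([442,-346,75]))
E
```

```text
(array([ -52.8, -362.5,  148.5]), 0) (array([ -52.4, -362.5,  223.5]), 0)
```

arm_command(commands="10 -7 -52 0 0; 10 -15 -104 10 0; 10 -22 -156 25 0; 10 -30 -208 40 0; 10 -37 -260 60 0")

```text
t: 16.3
tcp_pos: [446.4, -245.2, 235.2]
orientation: [0.303, 3.126, -0.001]
force: [1.3, 0.3, -2.5]
opening: 0.27
grip_force: 40.0
```

arm_command(commands="10 -8 -50 40 0; 10 -16 -102 80 0; 10 -16 -102 120 0; 10 -16 -102 140 0; 10 -16 -102 140 0")

```text
t: 16.92
tcp_pos: [440.9, -345.3, 93.3]
orientation: [-0.303, -3.123, -0.006]
force: [0.0, 0.6, -1.2]
opening: 0.273
grip_force: 40.0
```

```bash
python3 - <<'E'
from h import *
imaging.snapshot('side');st=telemetry.sense(); print(st['tcp_pos'],st['orientation'],st['force'])
E
```

```text
[ 441.76711971 -345.91880937   94.80425975] [-3.02602482e-01 -3.12555186e+00 -2.04605530e-03] [-0.47418857 -0.87945723 -1.7259567 ]
```

arm_command(commands="10 0 0 10 0; 10 0 0 18 0; 10 0 0 19 0; 10 0 0 20 0; 10 0 0 20 0")

```text
t: 17.6
tcp_pos: [441.9, -345.7, 76.4]
orientation: [0.302, 3.127, -0.001]
force: [-0.5, 0.1, -3.1]
opening: 0.275
grip_force: 40.0
```

```bash
python3 - <<'E'
from h import *
imaging.snapshot('side');st=telemetry.sense(); print(st['tcp_pos'],st['orientation'],st['force'])
E
```

```text
[ 441.92024338 -345.73528786   76.38115284] [ 3.02081818e-01  3.12660729e+00 -7.27457002e-04] [-0.34723278 -0.38366897 -1.74015721]
```

arm_command(commands="10 0 0 1 0; 10 0 0 2 0; 10 0 0 2 0")

```text
t: 18.02
tcp_pos: [441.9, -345.7, 74.5]
orientation: [0.302, 3.127, -0.0]
force: [0.3, 0.5, 2.7]
opening: 0.269
grip_force: 40.0
```

```bash
python3 - <<'E'
from h import *
imaging.snapshot('side');st=telemetry.sense(); print(st['tcp_pos'],st['orientation'],st['force'])
E
```

```text
[ 441.84309664 -345.69839252   74.50153776] [ 3.02323567e-01  3.12671750e+00 -4.61036693e-04] [-1.37997057  0.94888449  2.78097579]
```

The spacer is on the bench (+2.8 N), so I'll release it, retreat and look at the board.

arm_command(commands="45 0 0 0 0; 65 0 0 0 0; 65 0 0 0 0; 65 0 0 -20 0; 65 0 0 -50 0")

```text
t: 18.7
tcp_pos: [441.2, -345.0, 123.6]
orientation: [-0.302, -3.125, -0.003]
force: [0.1, -0.2, -0.1]
opening: 0.718
grip_force: 0.0
```

arm_command(commands="65 0 0 -50 0; 65 0 40 -100 0; 65 10 90 -150 0; 65 10 140 -195 0; 65 10 190 -205 0")

```text
t: 19.32
tcp_pos: [469.1, -158.6, 331.3]
orientation: [0.304, 3.122, -0.004]
force: [0.9, -0.3, -0.6]
opening: 0.748
grip_force: 0.0
```

```bash
python3 - <<'E'
from h import *
print(telemetry.sense()['tcp_pos'],rel([455,-40,330]))
E
```

```text
[ 469.08629177 -158.63331168  331.26177414] (array([ 36.8, 113.7,   0.8]), 0)
```

arm_command(commands="87 12 50 0 0; 87 24 100 0 0; 87 30 113 0 0; 87 30 113 0 0")

```text
t: 19.82
tcp_pos: [460.0, -41.9, 328.5]
orientation: [0.299, 3.127, -0.001]
force: [-0.6, -0.5, -0.7]
opening: 0.99
grip_force: 0.0
```

```bash
python3 - <<'E'
from h import *
import pickle
s=wrist(); pickle.dump(s,open('w6.pkl','wb')); print(telemetry.sense()['tcp_pos'])
hsv=cv2.cvtColor(s['frame'],cv2.COLOR_RGB2HSV); grey=hsv[:,:,1]
x0s={'fix':[*toworld([0,-125]),-11.2],'b':[*toworld([3,-52]),-11.2],'c':[*toworld([3,22]),-11.2]}
res={}
for n,x0 in x0s.items():
    c=proj(s,[[*x0[:2],42]])[0].astype(int)
    h=cv2.convexHull(proj(s,box(*x0,L=150,W=56)).astype(np.float32)); roi=np.zeros(grey.shape,np.uint8); cv2.fillConvexPoly(roi,np.int32(h),1)
    m=((grey>60)&(roi>0)).astype(np.uint8); m=cv2.morphologyEx(m,cv2.MORPH_CLOSE,np.ones((5,5)))
    nl,lab,stt,_=cv2.connectedComponentsWithStats(m); k=np.bincount(lab[c[1]-6:c[1]+7,c[0]-6:c[0]+7].ravel(),minlength=2)[1:].argmax()+1
    q,e,A=fit(s,(lab==k).astype(float),x0); res[n]=q; print(n,q.round(1),toboard(q).round(1),e,A)
P=proj(s,[[*toworld(p),12] for p in ([-105,-180],[105,-180],[105,180],[-105,180])]); x,y=np.int32(P.min(0)).clip(0); X,Y=np.int32(P.max(0))
Y=min(Y,400);k=min(800/(X-x),600/(Y-y),3)
big=cv2.resize(s['frame'][y:Y,x:X,::-1],None,fx=k,fy=k)
for q in res.values():
    h=cv2.convexHull(proj(s,box(*q)).astype(np.float32)); cv2.polylines(big,[np.int32((h-[x,y]+.5)*k)],True,(0,0,255),1)
cv2.imwrite('pics/fit2.png',big[:600,:800])
E
```

```text
[460.42342986 -42.84641078 328.55147304]
fix [ 547.1 -146.2  -11.6] [   1.1 -124.5] 450.1875 2784.0
b [564.2 -74.9 -11. ] [  4.  -51.2] 103.1875 2474.0
c [577.3  -2.2 -10.8] [ 2.8 22.7] 99.75 2548.0
```

View pics/fit2.png

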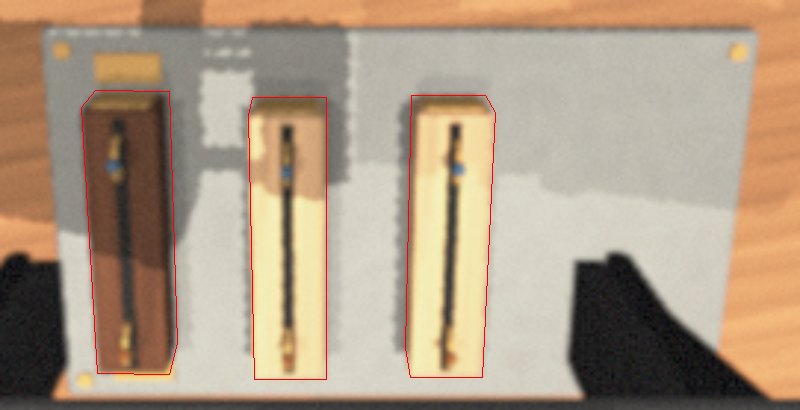

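The bars are 73.3 and 73.9 mm apart, parallel within 1° and in line within 3 mm. Last, I'll check that the spacer stands.

```bash
python3 - <<'E'
from h import *
s=imaging.snapshot('side'); cv2.imwrite('pics/side2.png',cv2.resize(s['frame'][170:360,200:420,::-1],None,fx=3,fy=3))
E
```

```text
(no output)
```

View pics/side2.png

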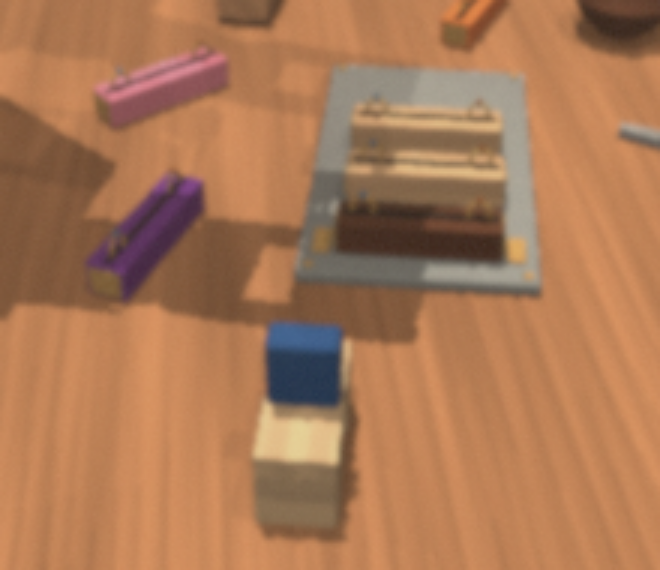

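The spacer stands upright on the bench at crop (300,430), and the bars lie flat in a row at (425,130), (425,180) and (420,230).

```bash
python3 -c "from station import job_done; print(job_done())"
```

```text
the job is handed in; nothing more can be done
None
```

The job is handed in: by the wrist camera the two gaps are about 39 and 40 mm, the bars are flat, parallel within 1° and in line within 3 mm, and the spacer stands upright on the bench off the board, at about 20 s of the 64 s allowed.

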